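Free the eccentric lock and slide the sample jar into the beam

ROBOT

A 6-joint arm with a two-finger parallel gripper is mounted at the origin on the work surface. World frame = base frame: x ahead of the robot, y to its left, z up, the work surface at z = 0. Lengths are in mm, angles in rad, forces in N, time in s.
With the tool pointing down it reaches from about 300 to 775 mm from the base axis. Payload 14.6 kg.
Tool frame: the origin (TCP) lies on the centre line of the jaws, within the pads' length; the fingertips stand 19 mm ahead of it and the grasp point (between the pads) is the TCP (bot.tip_reach is the distance from the TCP to the fingertips, in mm); y points along the fingers, x is the direction in which the jaws open and shut, and the axes are right-handed (so a half turn about y gives the same grasp; the last joint's range is limited). The gripper opens to 85 mm and grips with 20 to 120 N. Pads are 22 mm wide; open, the fingers measure 114 mm over their backs; the gripper's body (76 mm by 85 mm) begins 54 mm behind the grasp point. The pads swing forward as they close: fully open they stand 13 mm farther back than shut.
Start: joints at [-1.348, 0.3, 1.521, -0, 1.321, -0.067], TCP at [157.161, -527.058, 250.281] pointing down, gripper open.
Joint ranges: [-3.03, 3.03], [-0.79, 2.21], [0.23, 2.52], [-1.04, 4.18], [0, 3.07], [-2.55, 2.55]. Speed limits (rad/s): [2.22, 2.22, 2.57, 3.14, 3.14, 3.14].

INTERFACE

Orientations are given as a unit quaternion [w, x, y, z].
In Python, from rig import bot gives the robot as it stands. Calls block until the motion is done:
- bot.move_to(position, orientation): joint-space move of the TCP to a pose.
- bot.servo_line(position, attitude=None, speed=150, until_force=None): straight line of the TCP; attitude=None keeps the orientation; speed is the mean speed in mm/s. With until_force (N) it stops when the force on the tool has changed by that much, and returns True; else False.
- bot.move_joints(angles): joint-space move.
- bot.move_gripper(opening, grip_force=None): finger opening in mm; grip_force is the grip in N (None keeps the last); returns when the fingers have stopped.
- bot.dwell(seconds).
- bot.ik(position, orientation): joint angles nearest the present ones, or None.
- bot.read_state(): the state.
- bot.read_camera(name): name is "side" or "top" or "wrist"; returns a dict with "image" (400x640x3 uint8, blue, green, red), "depth" (400x640 float32, mm along the optical axis (not along the pixel's ray), 0 where there is no reading), "fovy" (degrees; the focal length in pixels is half the picture's height over the tangent of half this angle, whatever the lens; pixels are square), "cx", "cy" (the principal point, pixels), "eye" and "attitude" of the camera in the world; the wrist camera has in their place "mount" (4x4, takes a point from camera to tool coordinates, whose origin is the TCP and whose axes are the tool frame's). Camera axes: x right, y down, z forward; pixel columns grow to the right and rows downward; lengths in mm; the calibration is good to about 2 mm. A picture is of the moment at which its call begins: read the wrist's pose just before it.
A pose or a line that the arm cannot do raises bot.MotionError and nothing moves.
- bot.finish_job(): hands the job in, once; it reports no verdict.
The state is a dict: "clock": time; "joint_positions": joint angles; "qvel": joint speeds; "effort": joint torques, N m; "ee_pos": TCP position; "tool_rot": TCP orientation; "ft_force": force on the tool from outside, world axes, zero at the start; "moment": the same for the moment, N m; "grip_width": finger opening in mm.
Only numpy, scipy, OpenCV 4.12 (cv2) and the standard library are available. Lean on these libraries where they do the work, as an engineer would, in place of code of your own. Each camera call takes 0.05 s, during which the arm holds its last target. There are 200 camera calls.

TASK

Push the lever of the eccentric cam round until the cam is at its low point (lever square to the track, over the white index line) while the slide is still back, and only then push the slide forward, fully home against its stop, so that the jar stands between the two black posts. Do it all by pushing with the fingertips: do not touch or lift the jar riding on the slide, and leave the tub, beaker and flask where they are. Leave the cam at its low point and stay clear of everything at the end.

Things in the scene. Friction and masses are not known exactly. Their poses are not given: they have to be found in the camera images.
- bench: Fixed grey base plate, 12 mm thick. Origin on the cam's upright pivot axis at table height; x = forward direction of the slide (towards the cam), y to the left of that, z up. It reaches x -190 to +70, y -90 to +90 mm. Two black posts 30 x 30 mm, tops 65 mm above the table, stand at x -53, y +75 and -75 mm. Guide rails, tops 24 mm above the table, lie at y +45 and -45 mm.
- index (a point): Middle of a white line, 20 mm long and 4 mm wide, painted on the base plate at bench x 0, y 76 mm: the lever and its post are right over it when the cam is at its low point.
- cam (a joint): Cam angle, rad: 0 = low point, lever along bench +y; positive = clockwise seen from above (+1.57: lever along bench +x). Travel -0.6 to 2.6, no stop at 0. Starts at 1.4 to 2.4; turn it counter-clockwise to 0, within 15 degrees. Steel disc, diameter 64 mm, pivoted 20 mm off its centre, top 27 mm above the table; its rim blocks the slide. Takes 4 N at the post; stays where left.
- cam_post (a point): Middle of the black upright round post at the end of the cam's flat dark lever, 80 mm from the pivot; 16 mm in diameter, 30 to 75 mm above the table, this point 53 mm above the table. The lever bar under it is 14 mm wide, its top 38 mm above the table. It turns with the cam.
- slide (a joint): Travel of the slide, m, along bench +x: 0 = fully back (start), 0.060 = home at its hard stop. Friction 2.5 N; it stays where left. It cannot come home while the cam is more than about 0.5 rad from its low point.
- push_face (a point): Middle of the rear face of the slide's upright aluminium push plate, 100 mm wide along bench y, 8 mm thick, 16 to 64 mm above the table; this point 48 mm above the table. It looks along bench -x and is pushed along +x. At the start at bench x -150 mm, home at -90 mm. The slide's front face (the follower) is 76 mm ahead of it.
- jar_seat (a point): Middle of the jar's seat on the slide, a square recess with 6 mm rim, floor 25 mm above the table. It moves with the slide, 39 mm ahead of the push face.
- jar_mid (a point): Middle of the loose closed sample jar of glass with white cap, diameter 37 mm, height 60 mm, standing in the slide's seat, top 85 mm above the table. Not to be touched.
- tub_mid (a point): Middle of a white plastic tub with green cap, diameter 72 mm, height 105 mm, on the table. Bystander.
- beaker_mid (a point): Middle of a glass beaker, diameter 60 mm, height 70 mm, on the table. Bystander.
- flask_mid (a point): Middle of a conical glass flask, base diameter 74 mm, height 102 mm, on the table. Bystander.
Things that resemble listed ones, but are neither listed nor needed, are in the scene too. What is shaped like the part that bears jar_mid but purple or turquoise is not meant.

How it is judged:
By the outcome, as a careful person would: the job done as asked, in the order asked, and still so for the second after the job is handed in, with the robot touching nothing.
It also fails if it takes over 64 s, if anything falls off the work surface, if the arm or the gripper's body presses on something with over 40 N, if the wrist force passes 120 N, or if a joint passes its speed limit or range.

## Working session

There is one attempt and no reset: what is moved stays moved. The work goes in short steps, each a Python script; the robot and the scene stay as the last script left them, time stands still between calls to the robot, and variables do not carry over. Pictures are saved under pics/ and viewed, about 8 in all and at most 12, crops included, and the job is handed in when it is done.

```bash
ls; mkdir -p pics
cat > h.py <<'E'
import numpy as np,cv2
from rig import bot
from scipy.spatial.transform import Rotation as R
def rot(q): return R.from_quat([q[1],q[2],q[3],q[0]]).as_matrix()
def pose(c,s=None):
    if 'eye' in c:
        a=np.array(c['attitude'],float)
        return (a if a.shape==(3,3) else rot(a)),np.array(c['eye'],float)
    M=np.array(c['mount']);T=rot(s['tool_rot'])
    return T@M[:3,:3],T@M[:3,3]+np.array(s['ee_pos'])
def f(c): return 200/np.tan(np.radians(c['fovy'])/2)
def ray(c,P,u,v,z):
    A,e=P; d=A@np.array([(u-c['cx'])/f(c),(v-c['cy'])/f(c),1]); return e+d*(z-e[2])/d[2]
def cloud(c,P):
    A,e=P; v,u=np.mgrid[:400,:640]; d=c['depth']
    p=np.stack([(u-c['cx'])/f(c)*d,(v-c['cy'])/f(c)*d,d],-1); return p@A.T+e
E
python3 - <<'E'
from h import *
import pickle
for n in('top','side'):
    c=bot.read_camera(n); cv2.imwrite(f'pics/{n}0.png',c['image']); pickle.dump(c,open(n+'.pkl','wb'))
    print(n,c['eye'],c['attitude'],c['fovy'],c['cx'],c['cy'],[k for k in c], (c['depth']>0).mean())
s=bot.read_state();print(s)
E
```

```text
pics
top [532.66217565  19.50151846 886.64786315] [ 0.01196905 -0.70642859  0.70765136 -0.00670432] 54.64810400386953 316.90559713542876 194.48632959677963 ['image', 'depth', 'fovy', 'cx', 'cy', 'eye', 'attitude'] 0.99616015625
side [180.2649253  763.84994246 555.08072309] [ 0.11951548 -0.21674367  0.83898388 -0.48460735] 50.244260366816604 319.87232278196467 194.4997247616948 ['image', 'depth', 'fovy', 'cx', 'cy', 'eye', 'attitude'] 0.99573046875
{'clock': 0.1, 'joint_positions': array([-1.34755826e+00,  3.00421049e-01,  1.52149461e+00,  3.13562884e-05,
        1.32066227e+00, -6.65944746e-02]), 'qvel': array([-0.00044122, -0.00205149, -0.0032205 , -0.00019511,  0.00018821,
       -0.00263968]), 'effort': array([ 2.56987165e-03, -5.44377851e+01, -3.62370729e+01, -2.97126739e-06,
        3.06983427e-03, -1.04221280e-05]), 'ee_pos': array([ 157.15415303, -526.8910719 ,  249.78533212]), 'tool_rot': array([ 0.56719653, -0.56672762,  0.42281422, -0.4222985 ]), 'ft_force': array([0.23066928, 0.51433702, 0.41333869]), 'moment': array([-0.05362365, -0.00106938, -0.01942663]), 'grip_width': 85.7691370443863}
```

View pics/top0.png

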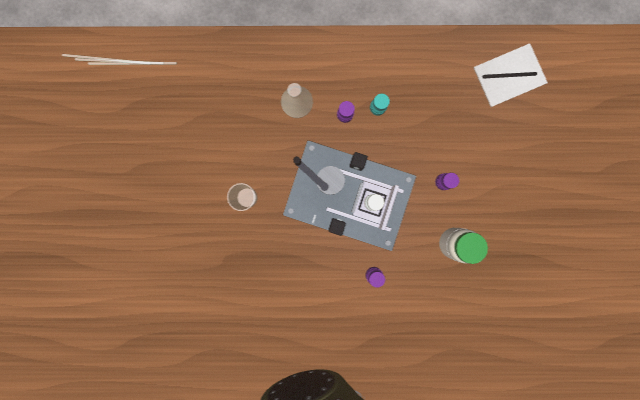

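View pics/side0.png

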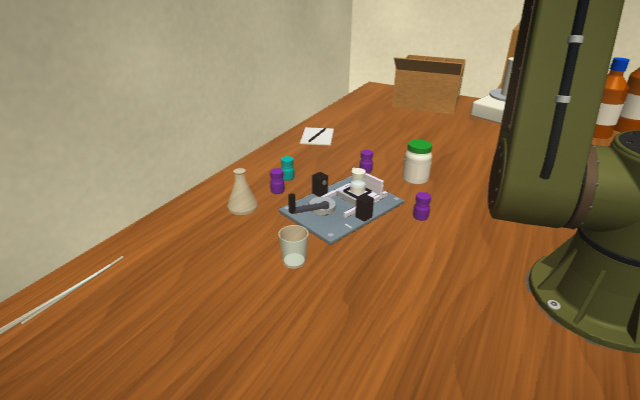

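Top view: plate corners lie near (308,142), (415,177), (392,250) and (284,214). The index line is at (314,218), the lever post top at (297,161), the push plate near (393,208), and the two black posts at (358,161) and (337,227). The flask is at (296,100) and the beaker at (241,197), both near the lever side. Next I'll measure the bench.

```bash
cat > m.py <<'E'
from h import *
import pickle
c=pickle.load(open('top.pkl','rb'));P=pose(c);W=cloud(c,P);im=c['image'].astype(int)
b,g,r=im[...,0],im[...,1],im[...,2]; z=W[...,2]
v,u=np.mgrid[:400,:640]; roi=(u>265)&(u<430)&(v>130)&(v<262)
# plate = not wood (wood: r>>b)
m=(roi&(r-b<25)).astype(np.uint8); n,l,st,_=cv2.connectedComponentsWithStats(m); k=1+st[1:,4].argmax(); m=(l==k)
p=W[m&(z<16)&(z>6)]
print('plate z',np.median(p[:,2]), 'table z',np.median(z[300:340,100:200]))
ctr,size,a=cv2.minAreaRect(p[:,:2].astype(np.float32)); print(ctr,size,a)
rect=cv2.boxPoints((ctr,size,a)); print(rect)
# colour contour cast at z=12
cn=max(cv2.findContours(m.astype(np.uint8),0,1)[0],key=cv2.contourArea)[:,0]
q=np.array([ray(c,P,*x,12)[:2] for x in cn],np.float32); print('contour',cv2.minAreaRect(q))
blk=roi&(im.max(-1)<50)
n,l,st,ce=cv2.connectedComponentsWithStats(blk.astype(np.uint8))
for i in range(1,n):
    if st[i,4]>15:
        zz=z[l==i]; t=(l==i)&(z>np.percentile(zz,90)-4); print('black',ce[i],st[i,4],np.percentile(zz,[10,50,90]),W[t].mean(0),t.sum())
wl=(u>305)&(u<322)&(v>210)&(v<226)&(im.min(-1)>150); print('white',u[wl].mean(),v[wl].mean(),wl.sum(),ray(c,P,u[wl].mean(),v[wl].mean(),12))
for nm,k in (('tall',roi&(z>78)),('midplate',roi&(z>55)&(z<70)&(u>375)&(im.min(-1)>90))):print(nm,k.sum(),W[k].mean(0),W[k].min(0),W[k].max(0))
allm=(z>30)&(z<130)
n,l,st,ce=cv2.connectedComponentsWithStats((allm&(v<330)).astype(np.uint8))
for i in range(1,n):
    if st[i,4]>40: w=W[l==i]; print('obj',ce[i].round(),st[i,4],w.min(0).round(),w.max(0).round())
cv2.imwrite('pics/crop.png',cv2.resize(c['image'][130:262,265:430],None,fx=4.5,fy=4.5,interpolation=cv2.INTER_CUBIC))
E
python3 m.py
```

```text
plate z 12.04671107692866 table z 0.8344355239191827
(554.7022705078125, -46.93049621582031) (258.6971435546875, 179.17958068847656) 71.59324645996094
[[ 428.85278 -141.37248]
 [ 598.86536 -197.9504 ]
 [ 680.55176   47.51149]
 [ 510.53918  104.0894 ]]
contour ((559.40234375, -40.452850341796875), (274.3400573730469, 189.57980346679688), 71.64434814453125)
white 313.57142857142856 218.8095238095238 21 [500.87487513  33.60973743  12.        ]
tall 289 [536.76473348 -65.52983664 290.11311813] [ 521.51227849 -111.51236507   78.35553424] [554.72566748  19.50151846 886.64786315]
midplate 199 [ 527.89242507 -127.85862221   63.1793336 ] [ 480.9362887  -146.98868461   55.16873425] [ 574.37035755 -110.23981266   67.78549731]
obj [295.  98.] 581 [739.  45.  30.] [795. 101. 106.]
obj [380. 103.] 252 [ 738. -127.   30.] [770. -94.  64.]
obj [345. 110.] 245 [723. -55.  30.] [756. -19.  64.]
obj [358. 161.] 223 [609. -79.  32.] [645. -45.  68.]
obj [310. 173.] 300 [565.   4.  30.] [633.  76.  77.]
obj [448. 181.] 268 [ 567. -276.   30.] [ 602. -241.   63.]
obj [238. 196.] 314 [522. 158.  30.] [579. 217.  74.]
obj [388. 207.] 291 [ 481. -147.   30.] [ 575. -110.   68.]
obj [374. 202.] 325 [ 508. -124.   30.] [565. -76.  89.]
obj [336. 226.] 218 [468. -34.  35.] [504.   2.  70.]
obj [464. 246.] 1269 [ 411. -316.   30.] [ 482. -248.  108.]
obj [375. 278.] 251 [ 358. -117.   30.] [391. -83.  64.]
```

View pics/crop.png

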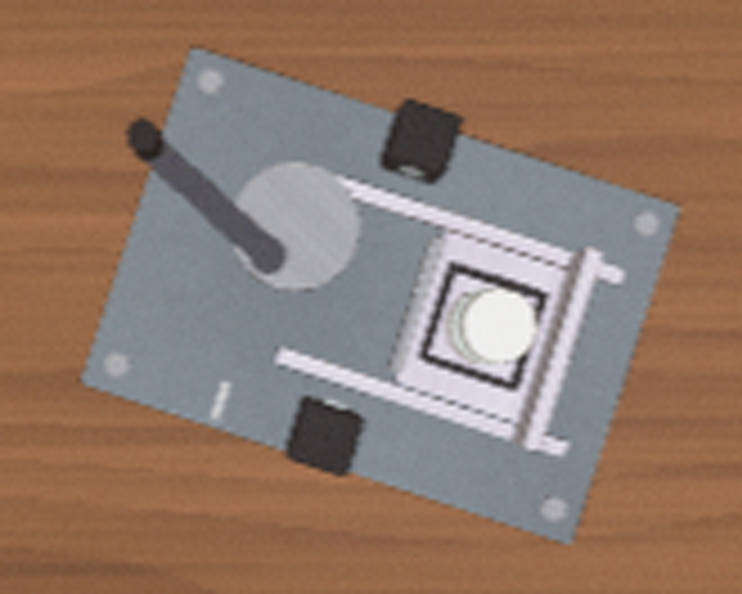

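Crop: the cam lever points up-left with its post top at crop (145,138), which is px (297.2,160.7). The index line is at crop (220,400). The plate fit is consistent: index measured at (501,34), predicted at (501.5,34). Next I'll get the cam angle and check the path with IK.

```bash
cat >> h.py <<'E'
F=np.array([0.3158,0.9488]);L=np.array([-F[1],F[0]])
O=np.array([554.7,-46.93])+60*F
def w(bx,by,z): return np.r_[O+bx*F+by*L,z]
def ben(p): d=np.array(p[:2])-O; return np.array([d@F,d@L])
def att(bd,s=1): # tool y down, tool z along s*bench dir bd
    zz=np.r_[bd[0]*F+bd[1]*L,0]*s; zz/=np.linalg.norm(zz); y=np.array([0,0,-1.]); x=np.cross(y,zz)
    q=R.from_matrix(np.c_[x,y,zz]).as_quat(); return np.r_[q[3],q[:3]]
def camp(th,off,z,s=1,r=80): # tool pose pushing ccw behind post
    t=np.array([-np.cos(th),np.sin(th)]); p=r*np.array([np.sin(th),np.cos(th)])-off*t
    return w(*p,z),att(t,s)
def camang(c,P):
    W=cloud(c,P); im=c['image']; d=W[...,:2]-O; rr=np.hypot(d[...,0],d[...,1])
    m=(W[...,2]>66)&(W[...,2]<82)&(rr>60)&(rr<100)&(im.max(-1)<90)
    q=np.median(W[m],0); b=ben(q); return m.sum(),q,b,np.hypot(*b),np.arctan2(*b)
E
python3 - <<'E'
from h import *
import pickle
c=pickle.load(open('top.pkl','rb'));P=pose(c)
print(camang(c,P)); b=ben(ray(c,P,297.2,160.7,75)); print(b,np.hypot(*b),np.arctan2(*b))
print('tip',bot.tip_reach, rot(bot.read_state()['tool_rot']).round(2).tolist())
for s in(1,-1):
    for th in(2.05,1.5,1,.5,0):
        q=bot.ik(*camp(th,19,66,s)); print(s,th,None if q is None else np.round(q,2))
    for bx in(-180,-101):
        q=bot.ik(w(bx,0,55),att([1,0],s)); print(s,bx,None if q is None else np.round(q,2))
E
```

```text
(np.int64(102), array([623.04905619, -13.60795852,  67.54890951]), array([ -6.7964799 , -54.32648381]), np.float64(54.74996787352664), np.float64(-3.017134907575838))
[ 70.25018539 -31.0204034 ] 76.79423138632202 1.9866181342903968
tip 19.0 [[0.29, -0.0, 0.96], [-0.96, 0.0, 0.29], [-0.0, -1.0, 0.0]]
1 2.05 [ 0.02  0.7   1.38  0.    1.06 -0.75]
1 1.5 [ 0.08  0.65  1.47 -0.    1.02 -1.25]
1 1 [ 0.1   0.58  1.59 -0.    0.97 -1.72]
1 0.5 [ 0.08  0.5   1.71 -0.    0.93 -2.24]
1 0 None
1 -180 [-0.37  0.52  1.71 -0.    0.91 -0.05]
1 -101 [-0.22  0.54  1.69 -0.    0.92  0.1 ]
-1 2.05 [ 0.02  0.7   1.38 -0.    1.06  2.4 ]
-1 1.5 [ 0.08  0.65  1.47 -0.    1.02  1.9 ]
-1 1 [0.1  0.58 1.59 0.   0.97 1.42]
-1 0.5 [ 0.08  0.5   1.71 -0.    0.93  0.91]
-1 0 [ 0.03  0.44  1.8  -0.    0.89  0.35]
-1 -180 None
-1 -101 None
```

```bash
cat > a.py <<'E'
from h import *
bot.move_gripper(0)
th=1.99; p,a=camp(th,36,240,-1)
bot.move_to(p,a); p[2]=66
print('down hit',bot.servo_line(p,speed=120,until_force=8))
s=bot.read_state(); print(s['clock'],s['ee_pos'],s['grip_width'],s['ft_force'])
c=bot.read_camera('side'); cv2.imwrite('pics/side1.png',cv2.resize(c['image'][140:290,210:430],None,fx=3.5,fy=3.5))
c=bot.read_camera('wrist'); cv2.imwrite('pics/wrist1.png',c['image'])
E
python3 a.py
```

```text
down hit False
5.1417 [654.54718767  44.75320669  66.79464137] -0.4546899238884209 [-0.42734482  0.70946161 -0.35249645]
```

View pics/side1.png

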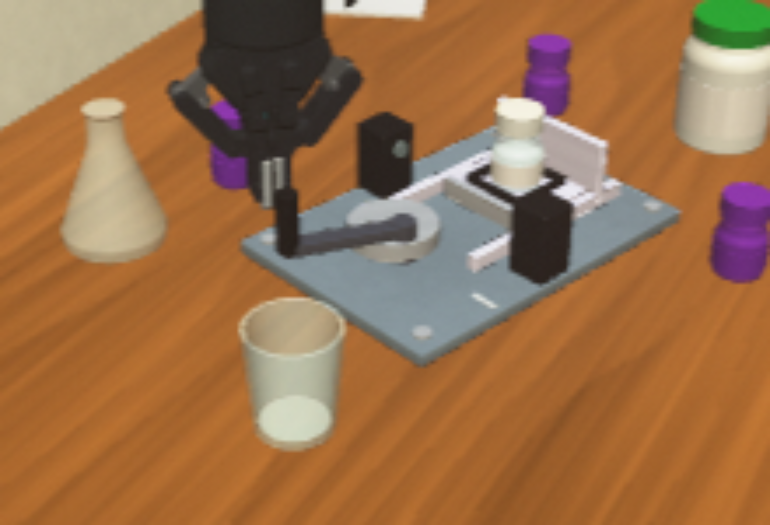

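View pics/wrist1.png

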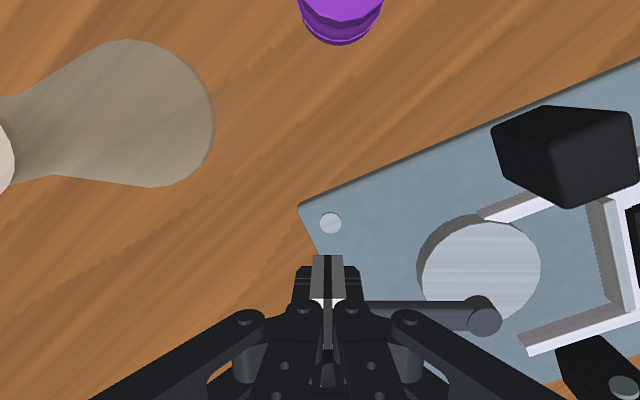

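The side view shows the closed fingertips standing just behind the lever post at crop (288,220), on the flask side, clear of everything. Now I'll push along the arc, stopping short to check.

```bash
cat > b.py <<'E'
from h import *
mx=0
for th in np.r_[1.99,np.arange(1.85,0.2,-.15),0.2]:
    p,a=camp(th,19,66,-1); hit=bot.servo_line(p,a,speed=70,until_force=30)
    fo=np.linalg.norm(bot.read_state()['ft_force']);mx=max(mx,fo)
    if hit: print('hit',th);break
s=bot.read_state(); print(s['clock'],s['ee_pos'],p,mx)
c=bot.read_camera('side'); cv2.imwrite('pics/side2.png',cv2.resize(c['image'][140:290,210:430],None,fx=3.5,fy=3.5))
c=bot.read_camera('wrist'); cv2.imwrite('pics/wrist2.png',c['image'])
E
python3 b.py
```

```text
9.775 [513.90720957  66.42599278  65.92389177] [513.73825569  66.3139994   66.        ] 1.3921477845654593
```

View pics/side2.png

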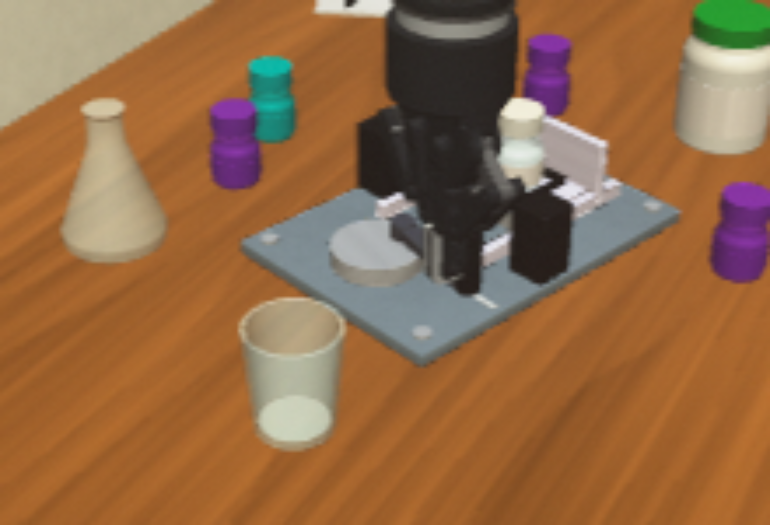

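The post, at crop (465,270), has almost reached the index line at (485,300). I'll finish the arc, back off, and measure from above.

```bash
cat > c.py <<'E'
from h import *
import sys
th=float(sys.argv[1])
for t in np.linspace(.2,th,3)[1:]:
    p,a=camp(t,19,66,-1); bot.servo_line(p,a,speed=40,until_force=30)
p,a=camp(th,35,66,-1); bot.servo_line(p,a,speed=100)
p[2]=240; bot.servo_line(p,a,speed=200)
bot.move_to(w(-188,0,240),att([1,0],1))
s=bot.read_state(); print(s['clock'],s['ee_pos'])
for n in('top','side'):
    c=bot.read_camera(n); cv2.imwrite(f'pics/{n}3.png',c['image']); W=cloud(c,pose(c))
    d=W[...,:2]-O; B=np.stack([d@F,d@L],-1)
    m=(W[...,2]>69)&(W[...,2]<80)&(abs(B[...,0])<35)&(B[...,1]>55)&(B[...,1]<110)&(c['image'].max(-1)<110)
    b=B[m].mean(0) if m.any() else 0; print(n,m.sum(),b,W[m].mean(0),np.arctan2(*b) if m.any() else '')
    if n=='top': cv2.imwrite('pics/crop3.png',cv2.resize(c['image'][130:262,265:430],None,fx=4.5,fy=4.5,interpolation=cv2.INTER_CUBIC))
E
python3 c.py 0.02
```

```text
12.8083 [ 514.39115051 -167.42433217  239.64514578]
top 40 [ 3.51414583 80.22290962] [498.63860115  38.66801896  74.87769515] 0.04377678044616831
side 36 [ 4.89739602 80.46361743] [498.84705818  40.05653019  73.63273194] 0.06078973442249285
```

View pics/crop3.png

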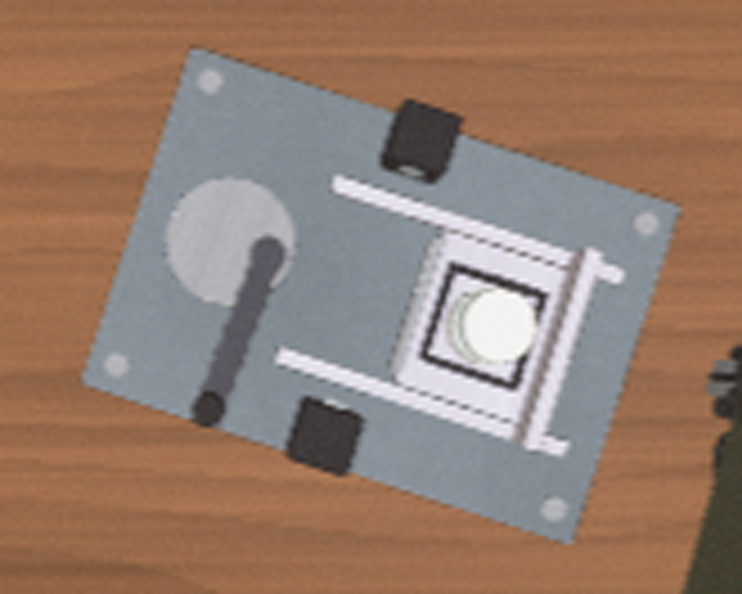

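The top view shows the lever, post at crop (208,408), lying over the now hidden index line. Cam angle is about 0.045–0.06 rad. The slide is still back. Now I'll push the slide.

```bash
cat > d.py <<'E'
from h import *
a=att([1,0],1)
print('desc',bot.servo_line(w(-188,0,54),a,speed=120,until_force=8))
print(bot.servo_line(w(-160,0,54),a,speed=50,until_force=25), bot.servo_line(w(-108,0,54),a,speed=35,until_force=25), ben(bot.read_state()['ee_pos']))
h=bot.servo_line(w(-92,0,54),a,speed=12,until_force=20)
s=bot.read_state(); print('stop',h,ben(s['ee_pos']),s['ft_force'],s['clock'])
b=ben(s['ee_pos'])
bot.servo_line(w(b[0]-30,0,54),a,speed=40)
bot.servo_line(w(b[0]-60,0,240),a,speed=150)
bot.move_to(w(-230,0,280),a)
s=bot.read_state(); print(s['clock'],s['ft_force'])
c=bot.read_camera('top'); W=cloud(c,pose(c)); d=W[...,:2]-O; B=np.stack([d@F,d@L],-1); z=W[...,2]; im=c['image']
for n,m in(('plate',(z>55)&(z<70)&(abs(B[...,1])<46)&(B[...,0]>-165)&(B[...,0]<-72)&(im.min(-1)>90)),('jar',(z>80)&(z<92)&(abs(B[...,1])<30)&(B[...,0]>-140)&(B[...,0]<-20)),('lever',(z>69)&(z<80)&(abs(B[...,0])<30)&(B[...,1]>55)&(B[...,1]<110))):
    print(n,m.sum(),np.median(B[m],0),np.percentile(B[m][:,0],[5,95]),np.median(z[m]))
A=cv2.resize(im[130:262,265:430],None,fx=3,fy=3); S=bot.read_camera('side')['image']
S=cv2.resize(S[140:290,210:430],(495,338)); cv2.imwrite('pics/end.png',np.vstack([A,S])[:734][:, :] if 0 else cv2.resize(np.vstack([A,S]),None,fx=.8,fy=.8))
E
python3 d.py
```

```text
desc False
False False [-107.94524338   -0.11622868]
stop True [-1.03817634e+02 -3.77143439e-04] [-0.43714886 -2.67929079  2.69840988] 17.5917
20.3083 [ 0.5492429   0.51918956 -0.30248497]
plate 175 [-85.34113188  -0.50352288] [-89.33909446 -81.94404922] 63.63330307970455
jar 207 [-50.9507083    0.52870703] [-64.70837103 -37.55831617] 84.82714095479287
lever 43 [ 4.17486978 80.64041489] [-1.71492749 10.75021855] 74.74679608654117
```

View pics/end.png

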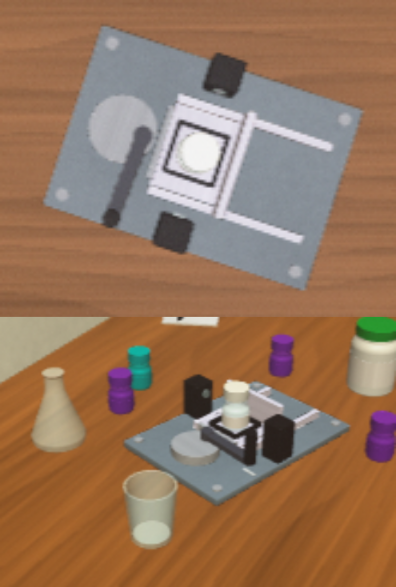

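The slide reads home: plate at −89.3 to −82, jar at −51 between the posts, lever unmoved. The stop was felt about 3 mm earlier than I calculated, so I'll press once more, a little harder, to confirm it's the hard stop before handing in.

```bash
cat > e.py <<'E'
from h import *
a=att([1,0],1)
bot.servo_line(w(-160,0,240),a,speed=150); bot.servo_line(w(-135,0,54),a,speed=120,until_force=8)
bot.servo_line(w(-108,0,54),a,speed=40,until_force=15)
for x in(-104,-103,-102,-101,-100):
    h=bot.servo_line(w(x,0,54),a,speed=8,until_force=35); s=bot.read_state(); print(x,h,ben(s['ee_pos']),s['ft_force'].round(1), (s['ft_force'][:2]@F).round(1))
    if h or s['ft_force'][:2]@F<-25: break
bot.servo_line(w(-135,0,54),a,speed=40)
bot.servo_line(w(-165,0,240),a,speed=150); bot.move_to(w(-230,0,280),a)
c=bot.read_camera('top'); W=cloud(c,pose(c)); d=W[...,:2]-O; B=np.stack([d@F,d@L],-1); z=W[...,2]; im=c['image']
for n,m in(('plate',(z>55)&(z<70)&(abs(B[...,1])<46)&(B[...,0]>-165)&(B[...,0]<-72)&(im.min(-1)>90)),('jar',(z>80)&(z<92)&(abs(B[...,1])<30)&(B[...,0]>-140)&(B[...,0]<-20)),('lever',(z>69)&(z<80)&(abs(B[...,0])<30)&(B[...,1]>55)&(B[...,1]<110))):
    print(n,m.sum(),np.median(B[m],0),np.percentile(B[m][:,0],[5,95]),np.median(z[m]))
print(bot.read_state()['clock'])
E
python3 e.py
```

```text
-104 False [-1.03994157e+02 -6.67942660e-03] [ 0.3 -0.4  1.2] -0.2
-103 False [-1.03723699e+02 -1.58412514e-03] [-3.5 -6.4  1.4] -7.2
-102 False [-1.03662169e+02 -2.33922034e-02] [ -5.9 -14.6   2.1] -15.8
-101 False [-1.03554968e+02  2.46558175e-03] [ -9.2 -21.6   3.7] -23.4
-100 False [-1.03476789e+02 -3.04731308e-02] [-12.4 -30.2   3.9] -32.6
plate 173 [-85.55892996   0.15159059] [-89.40681829 -82.02566853] 63.65871978129098
jar 207 [-51.00658354   0.57509695] [-64.5493626  -37.54000121] 85.04605886145623
lever 44 [ 4.17078285 80.36140185] [-2.33899109 10.70922299] 74.56766623205601
28.275
```

The TCP stayed put while the force rose to 33 N, so this is the hard stop. Handing in.

```bash
python3 -c "
from rig import bot
print(bot.finish_job())"
```

```text
the job is handed in; nothing more can be done
None
```

The job is done and handed in at about 28 s on the robot's clock. Both pushes used only the closed fingertips, and the arm was clear of everything at the end.

- **Cam:** I pushed the lever post counter-clockwise from about 2.0 rad to about 0.05 rad (roughly 3°, within the 15° allowed), with the slide still fully back. The lever lies over the index line, and its angle did not change during the slide push.
- **Slide:** I then pushed it to its hard stop. The last picture measurements put the push face at about −89.4 mm (home is −90) and the jar at −51 mm, upright between the two posts. The flask and beaker looked unmoved in the last pictures, as did the part of the tub in view.

**One disagreement:** the stop was felt at a tool position about 3 mm earlier than I calculated. I pressed again up to 33 N and the slide did not move, and the pictures agree that it is home. The fingers are probably thicker than I assumed.

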